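# Set the hold-down of a heel-drilling jig

### The job

Set the hold-down of the heel-drilling jig to the square-cut leather blank lying on its bed: push the blank under the foot until it sits square and flush in the fence corner, then screw the knurled knob down (clockwise) until the foot seats firmly on the blank and the screw will turn no further, and back it off a quarter turn so that blanks will slide under it. Finish still gripping the knob at that setting, so that it cannot creep while the lock nut is nipped up, and leave the other things on the bench where they are.

Things in the scene. Friction and masses are not known exactly. Their poses are not given: they have to be found in the camera images.
- blank: loose rectangular heel blank, six glued lifts of tan and brown sole leather, 110 mm (its x) by 90 mm (its y) by 36 mm high, about 0.3 kg; origin at the centre of its underside; it lies flat on the jig's bed, short of the corner and up to 0.2 rad askew
- blank_corner (a point): lower corner of the blank at its +x, +y end (55 mm and 45 mm from its centre), which belongs in the fence corner
- fence_corner (a point): inner corner of the L-shaped steel fence, at the level of the bed's top, 12 mm above the bench; axes as the jig's: the far fence's face is the plane x = 0 and runs 150 mm to -y, the side fence's face is the plane y = 0 and runs 194 mm to -x; both are 22 mm high and 14 mm thick, outside these planes. The blank comes in by +x and +y
- jig: grey cast jig bolted to the bench, yaw up to 0.3 rad; origin on the bench under the fence corner. Its bed, 12 mm thick, reaches 215 mm to -x, 187 mm to -y, 55 mm to +x and 47 mm to +y of the corner. A swan neck 26 mm wide stands behind the far fence at y = -28 mm and reaches over the blank to the screw, its arm 76 to 94 mm and its boss (34 mm across) 74 to 98 mm above the bench
- foot: round steel swivel foot of the hold-down, 26 mm across, under the neck, on the screw's axis 28 mm to -x and 28 mm to -y of the fence corner; origin at the centre of its underside; it only moves up and down (8 mm per turn of the screw) and starts 1.8 to 3.3 mm above the height of the blank's top
- knob: knurled round thumb head of the hold-down screw, dark steel, 40 mm across, 24 mm high, axis upright, above the foot; origin at its centre, 12 mm below its top, 129 mm above the bench when the foot is seated, up to 4 mm more at the start. Underside 18 mm or more above the boss; below it a slack lock nut (28 mm across) and the thread. Can be gripped from above at any angle about its axis
- screw (a joint): turn of the hold-down screw in rad, growing clockwise seen from above, which lowers foot and knob (8 mm per turn); it starts 1.7 to 2.8 rad short of seated. With the blank in the corner the foot meets it at about 4.8; at 5.0 it is seated hard and the screw stops. Until seated it turns with under 0.1 N m; it stays where it is left
- hammer: bystander: hammer lying on the bench to the right of the jig; origin on its handle
- tack_jar: bystander: closed glass jar of 64 mm diameter, 85 mm high, to the right of the jig; origin at the centre of its underside
- trimmed_heel: bystander: D-shaped trimmed leather heel, 61 x 62 x 30 mm, to the left of the jig; origin on its underside
There are look-alikes about, which are no part of the job. Of the things that look like the blank, the middle-sized one is meant.

How it is judged:
On the way, in this order (a step that is already met when the one before it is completed fails the run):
1. the blank sits square and flush against both fences (x of blank_corner in the frame of fence_corner above -0.0025 m and y of blank_corner in the frame of fence_corner above -0.0025 m and angle between the x axis of blank and the x axis of fence_corner, either way round below 0.03 rad), for 0.2 s.
2. the screw is turned down until the foot is seated on the blank (value of joint screw above 4.9 rad and contact force between foot and blank above 2 N), for 0.1 s.
At the end, for the whole second after the job is handed in: The blank is still square (within 0.03 rad) and flush (within 3 mm) in the fence corner; the screw stands a quarter turn (1.57 rad, within 0.35 rad) back from its seat, at rest; the fingers grip the knob (over 5 N, TCP within 30 mm of its centre) and keep holding it (x of blank_corner in the frame of fence_corner between -0.003 and 0.003 m and y of blank_corner in the frame of fence_corner between -0.003 and 0.003 m and angle between the x axis of blank and the x axis of fence_corner, either way round below 0.03 rad and angle between blank's own z axis and vertical below 0.03 rad and value of joint screw between 3.08 and 3.78 rad and velocity of joint screw between -0.05 and 0.05 rad/s and contact force between the fingers and knob above 5 N and distance between the grasp point and knob below 0.03 m); the arm keeps its last pose, push and grip.
It fails at once if a bystander is moved by more than 20 mm (distance of any of hammer, tack_jar, trimmed_heel from where it was at the start of the episode above 0.02 m).
It also fails if it takes over 64 s, if anything falls off the work surface, if the arm or the gripper's body presses on something with over 40 N, if the wrist force passes 120 N, or if a joint passes its speed limit or range.

### The arm

A 7-joint arm with a two-finger parallel gripper is mounted at the origin on the work surface. World frame = base frame: x ahead of the robot, y to its left, z up, the work surface at z = 0. Lengths are in m, angles in rad, forces in N, time in s.
With the tool pointing down it reaches from about 0.425 to 1.025 m from the base axis. Payload 9.4 kg.
Tool frame: the origin (TCP) lies between the finger pads, 19 mm behind the fingertips; this is the grasp point; z points along the fingers, y is the line along which they close (so a half turn about z gives the same grasp; the last joint's range is limited). The gripper opens to 85 mm and grips with 20 to 120 N. Pads are 22 mm wide; open, the fingers measure 114 mm over their backs; the gripper's body (76 mm by 85 mm) begins 54 mm behind the grasp point. The pads swing forward as they close: fully open they stand 13 mm farther back than shut.
Start: joints at [-1.37, 0.599, -0.003, 1.599, 0.002, 0.943, -0.08], TCP at [0.199, 0.697, 0.25] pointing down, gripper open.
Joint ranges: [-2.57, 2.57], [-0.35, 1.97], [-1.29, 1.29], [0.11, 2.56], [-1.05, 4.19], [0.11, 1.86], [-2.63, 2.63]. Speed limits (rad/s): [2.22, 2.22, 3.01, 3.01, 3.14, 3.14, 3.14].

### API

Orientations are given as [roll, pitch, yaw] about the fixed x, y, z axes, in that order (R = Rz(yaw) Ry(pitch) Rx(roll)).
In Python, from workcell import env gives the robot as it stands.
- The arm moves only by the shell command python3 -m handwheel 'ROWS' [OPENING] [FORCE]. ROWS is JSON, a list of rows, each an object of numbers: "tx", "ty", "tz": the shift along the world's x, y, z in cm; "spin": the turn about the world's z in degrees. In form: [{"tx": .., "ty": .., "tz": .., "spin": ..}, ...]. A call has 1 to 20 rows; each row is the pose to reach, as a shift and turn from the pose commanded when the call began; what a row does not reach only later rows make up. A row lasts 1/12 s, in which the tool goes at most 41.7 mm and 7.16 degrees, less where a joint would pass 70% of its speed; a pose out of reach is approached as far as the arm can. A call with a gripper value outside its range is refused whole. OPENING is the closure, from 0 (fully open) to 1 (shut), set as the call begins (- or left out, the last holds). The fingers move at their own pace and stop on an object; FORCE is the grip in N (left out, the last holds). Time passes only in rows, so rows that repeat a pose let the fingers close. It gives the time, the measured TCP pose, the force, the opening and the grip force at its end, in the units of the state.
- env.read_state(): the state, without advancing time (a new reading comes with each control period).
- env.snapshot(name): name is "scene" or "top" or "wrist"; returns (picture, depth): 480x640x3 uint8, red, green, blue; 480x640 float32, m along the optical axis (not along the pixel's ray), 0 where there is no reading.
- env.calibration(name): a dict with "fovy" (degrees; the focal length in pixels is half the picture's height over the tangent of half this angle, whatever the lens; pixels are square), "cx", "cy" (the principal point, pixels), "k1" (the pictures are not rectified: a ray, as slopes to the right and down, at radius r is drawn at 1 + k1 r^2 times it, then the intrinsics apply), "R" (3x3) and "t" (3): a world point X has camera coordinates R X + t. Camera axes: x right, y down, z forward; pixel columns grow to the right and rows downward; lengths in m; the calibration is good to about 2 mm. A picture is of the moment at which its call begins: read the wrist's pose just before it. calibration takes no time and is no camera call; for the wrist camera it gives the pose at the moment of the call.
- env.sign_off(): hands the job in; it is judged then, once.
The state is a dict: "t": time; "joint_positions": joint angles; "joint_vel": joint speeds; "tau": joint torques, N m; "eef_pos": TCP position; "ee_rot": TCP orientation; "ft_force": force on the tool from outside, world axes, zero at the start; "moment": the same for the moment, N m; "width": finger opening in m; "grip_force": force on a finger pad.
Only numpy, scipy, OpenCV 4.12 (cv2) and the standard library are available. Lean on these libraries where they do the work, as an engineer would, in place of code of your own. Each camera call takes 0.05 s, during which the arm holds its last target. There are 200 camera calls.

## Working session

There is one attempt and no reset: what is moved stays moved. The work goes in short steps, Python scripts to look and compute and a shell command to move; the robot and the scene stay as the last step left them, time stands still between calls to the robot, and variables do not carry over. Pictures are saved under pics/ and viewed, at most 10 in all, crops included, and the job is handed in when it is done.

```bash
ls; mkdir -p pics; cat > h.py <<'E'
import numpy as np, cv2
from workcell import env
def grab(name,fn):
    c=env.calibration(name); p,d=env.snapshot(name)
    cv2.imwrite(f'pics/{fn}.png',p[:,:,::-1]); np.savez(f'pics/{fn}.npz',d=d,p=p,**{k:np.array(c[k]) for k in c})
def load(fn): return dict(np.load(f'pics/{fn}.npz'))
def ray(c,u,v):
    f=240/np.tan(np.radians(float(c['fovy']))/2)
    x,y=(u-c['cx'])/f,(v-c['cy'])/f
    a,b=x,y
    for _ in range(20):
        s=1+c['k1']*(a*a+b*b); a,b=x/s,y/s
    return np.array([a,b,np.ones_like(a)])
def onz(c,u,v,z):
    r=c['R'].T@ray(c,u,v); o=-c['R'].T@c['t']
    return o+r*(z-o[2])/r[2]
def dep(c,u,v):
    r=ray(c,u,v)*c['d'][int(round(v)),int(round(u))]
    return c['R'].T@(r-c['t'])
def proj(c,X):
    f=240/np.tan(np.radians(float(c['fovy']))/2)
    q=c['R']@np.array(X)+c['t']; a=q[:2]/q[2]; a=a*(1+c['k1']*(a@a)); return a*f+[c['cx'],c['cy']]
E
python3 - <<'E'
from h import *
for n in('top','scene'):
    grab(n,n+'0'); c=load(n+'0'); print(n,c['fovy'],c['k1'],-c['R'].T@c['t'])
print(env.read_state())
E
```

```text
pics
top 52.622655841568275 -0.07188723431834801 [0.33241447 0.00428174 1.06229777]
scene 54.57724904730184 -0.06414823417050523 [0.90911898 0.66179072 0.76728125]
{'t': 0.1, 'joint_positions': array([-1.36969474,  0.6000604 , -0.00251683,  1.60004848,  0.00178922,
        0.94294844, -0.07977724]), 'joint_vel': array([-0.00161065, -0.0023051 ,  0.00045555, -0.00306528,  0.00092542,
        0.00031171,  0.00037985]), 'tau': array([ 5.26129705e-03, -7.77989745e+01,  1.57002278e+00, -2.58626139e+01,
        1.26548228e-02,  5.48533833e-03, -3.13168277e-05]), 'eef_pos': array([0.19873746, 0.69680368, 0.24919316]), 'ee_rot': array([-3.14013686e+00,  1.41702212e-04,  2.86384416e+00]), 'ft_force': array([-0.68007718,  0.42498543, -0.52563916]), 'moment': array([-0.01581128, -0.08591013,  0.02083399]), 'grip_force': 0.0, 'width': 0.08538650585984735}
```

View pics/top0.png

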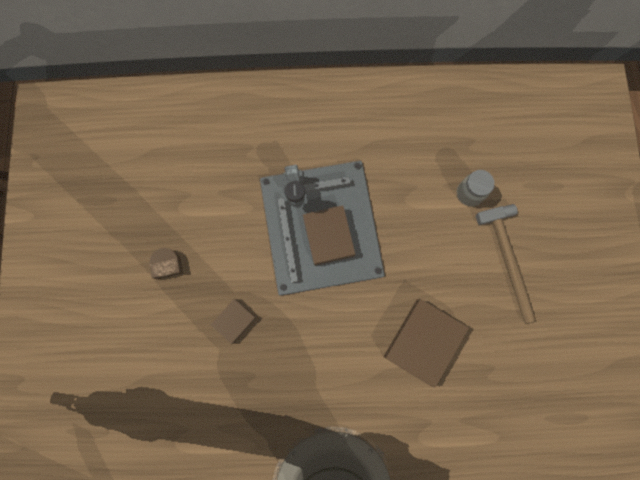

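View pics/scene0.png

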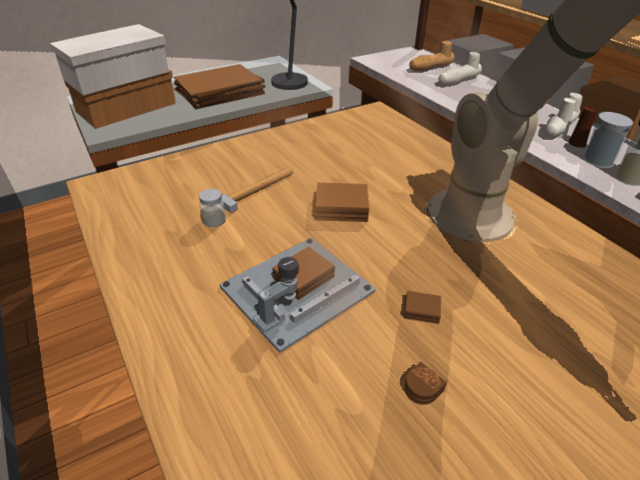

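The top view shows the jig at about (322,228), with the fence corner at its upper left near (285,190). The middle-sized blank is on the bed at (330,236) and the knob at (294,190). I'll enlarge the jig to read the corners.

```bash
python3 - <<'E'
from h import *
p=load('top0')['p'][150:305,250:400,::-1]
cv2.imwrite('pics/crop0.png',cv2.resize(cv2.convertScaleAbs(p,alpha=1.7),None,fx=3.8,fy=3.8,interpolation=cv2.INTER_CUBIC))
E
```

```text
(no output)
```

View pics/crop0.png

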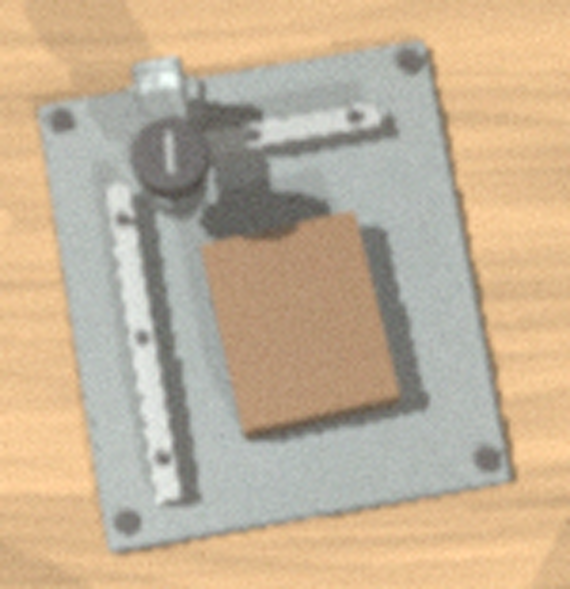

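```bash
cat >> h.py <<'E'
def fit(A,B):  # B ~ R A + t
    A,B=np.array(A),np.array(B); a,b=A.mean(0),B.mean(0)
    H=(A-a).T@(B-b); th=np.arctan2(H[0,1]-H[1,0],H[0,0]+H[1,1])
    R=np.array([[np.cos(th),-np.sin(th)],[np.sin(th),np.cos(th)]])
    t=b-R@a; return th,t,np.linalg.norm((A@R.T+t)-B,axis=1)
E
python3 - <<'E'
from h import *
c=load('top0')
px=lambda L:[((u+.5)/3.8-.5+250,(v+.5)/3.8-.5+150) for u,v in L]
W=[onz(c,*q,.012)[:2] for q in px([(38,104),(425,40),(513,480),(110,550)])]
th,t,r=fit([(.055,.047),(.055,-.187),(-.215,-.187),(-.215,.047)],W)
print('jig',th,t,r)
W=[onz(c,*q,.048)[:2] for q in px([(203,245),(354,212),(399,401),(247,437)])]
tb,b,rb=fit([(.055,.045),(.055,-.045),(-.055,-.045),(-.055,.045)],W)
print('blank',tb,b,rb)
R=np.array([[np.cos(th),-np.sin(th)],[np.sin(th),np.cos(th)]])
Rb=np.array([[np.cos(tb),-np.sin(tb)],[np.sin(tb),np.cos(tb)]])
bj=R.T@(b-t); print('blank in jig',bj,tb-th,'corner',R.T@(b+Rb@[.055,.045]-t))
k=t+R@[-.028,-.028]; print('knob pred',k, proj(c,[*k,.143]), 'seen',px([(170,157)]))
s=env.read_state(); print('fence end depth', [dep(c,*q)[2] for q in px([(300,330),(80,300),(170,150),(140,340)])])
for z in (.141,.145): print(onz(c,*px([(168,152)])[0],z))
E
```

```text
jig 0.14273254130524782 [0.62845122 0.08757185] [0.00038389 0.00157497 0.0007902  0.0011987 ]
blank 0.19417085907658854 [ 0.53128254 -0.00917917] [0.00166719 0.00130793 0.0016946  0.00191523]
blank in jig [-0.10994325 -0.08194507] 0.051438317771340725 corner [-0.0573297  -0.03417673]
knob pred [0.60471891 0.05587363] [294.74790137 189.6263227 ] seen [(294.36842105263156, 190.94736842105263)]
fence end depth [np.float64(0.05437478712917752), np.float64(0.012302143359004106), np.float64(0.14586707430596133), np.float64(0.03524341119538171)]
[0.60536082 0.05776989 0.141     ]
[0.60417576 0.05753766 0.145     ]
```

```bash
python3 - <<'E'
from h import *
c=load('top0')
for a,b in ((325,235),(335,245),(330,225),(430,342),(375,200)): print(np.median([dep(c,a+i,b+j)[2] for i in range(-3,4) for j in range(-3,4)]))
E
python3 -m handwheel '[{"tx":30,"ty":-35,"spin":8},{"tx":30,"ty":-35,"spin":12},{"tx":30,"ty":-35,"spin":24},{"tx":30,"ty":-35,"spin":24},{"tx":30,"ty":-35,"spin":24},{"tx":30,"ty":-35,"spin":24},{"tx":30,"ty":-35,"spin":24},{"tx":30,"ty":-35,"spin":24},{"tx":30,"ty":-35,"spin":24},{"tx":30,"ty":-35,"spin":24},{"tx":25,"ty":-72,"tz":-5,"spin":24},{"tx":25,"ty":-72,"tz":-5,"spin":24},{"tx":25,"ty":-72,"tz":-5,"spin":24},{"tx":25,"ty":-72,"tz":-5,"spin":24},{"tx":25,"ty":-72,"tz":-5,"spin":24},{"tx":25,"ty":-72,"tz":-5,"spin":24},{"tx":25,"ty":-72,"tz":-5,"spin":24},{"tx":25,"ty":-72,"tz":-5,"spin":24},{"tx":25,"ty":-72,"tz":-5,"spin":24},{"tx":25,"ty":-72,"tz":-5,"spin":24}]' 0.4
```

```text
0.04828594351215884
0.04825621806111568
0.04835274545092671
0.04676596547758013
0.0006401780880741503invalid input
```

```bash
python3 -m handwheel '[{"tx":30,"ty":-35,"tz":0,"spin":8},{"tx":30,"ty":-35,"tz":0,"spin":12},{"tx":30,"ty":-35,"tz":0,"spin":24},{"tx":30,"ty":-35,"tz":0,"spin":24},{"tx":30,"ty":-35,"tz":0,"spin":24},{"tx":30,"ty":-35,"tz":0,"spin":24},{"tx":30,"ty":-35,"tz":0,"spin":24},{"tx":30,"ty":-35,"tz":0,"spin":24},{"tx":30,"ty":-35,"tz":0,"spin":24},{"tx":30,"ty":-35,"tz":0,"spin":24},{"tx":25,"ty":-72,"tz":-5,"spin":24},{"tx":25,"ty":-72,"tz":-5,"spin":24},{"tx":25,"ty":-72,"tz":-5,"spin":24},{"tx":25,"ty":-72,"tz":-5,"spin":24},{"tx":25,"ty":-72,"tz":-5,"spin":24},{"tx":25,"ty":-72,"tz":-5,"spin":24},{"tx":25,"ty":-72,"tz":-5,"spin":24},{"tx":25,"ty":-72,"tz":-5,"spin":24},{"tx":25,"ty":-72,"tz":-5,"spin":24},{"tx":25,"ty":-72,"tz":-5,"spin":24}]' 0.4 40; python3 -c "
from workcell import env;print(env.read_state())"
```

```text
t: 1.77
eef_pos: [0.4478, -0.0259, 0.1996]
ee_rot: [-3.141, -0.001, -3.002]
ft_force: [0.5, -0.2, 0.8]
width: 0.0513
grip_force: 0.0
{'t': 1.7667, 'joint_positions': array([ 0.00564735,  0.35502205, -0.0979151 ,  2.25976712,  0.06847907,
        0.53015916,  1.56493428]), 'joint_vel': array([ 0.813724  ,  0.07247325,  0.00852417,  0.05650696,  0.01039513,
       -0.14073274,  0.80376795]), 'tau': array([-6.27571911e+00, -4.99818671e+01,  4.07845876e-02, -1.52776301e+01,
       -4.73127107e-02,  2.22128285e-01, -1.06770057e+00]), 'eef_pos': array([ 0.44781827, -0.02588844,  0.19959132]), 'ee_rot': array([-3.14101537e+00, -8.01918652e-04, -3.00212913e+00]), 'ft_force': array([ 0.49940677, -0.20972129,  0.84642753]), 'moment': array([ 0.00033077, -0.03856414, -0.01366743]), 'grip_force': 0.0, 'width': 0.05125730052455833}
```

```bash
python3 -m handwheel '[{"tx":0,"ty":0,"tz":-4,"spin":0},{"tx":0,"ty":0,"tz":-8,"spin":0},{"tx":0,"ty":0,"tz":-12,"spin":0},{"tx":0,"ty":0,"tz":-14,"spin":0},{"tx":0,"ty":0,"tz":-15.5,"spin":0},{"tx":0,"ty":0,"tz":-16.4,"spin":0},{"tx":0,"ty":0,"tz":-16.4,"spin":0}]'
python3 -m handwheel '[{"tx":0.5,"ty":0.07,"tz":0,"spin":0},{"tx":1,"ty":0.14,"tz":0,"spin":0},{"tx":1.5,"ty":0.21,"tz":0,"spin":0},{"tx":2,"ty":0.28,"tz":0,"spin":0},{"tx":2.5,"ty":0.36,"tz":0,"spin":0},{"tx":3,"ty":0.43,"tz":0,"spin":0},{"tx":3.5,"ty":0.5,"tz":0,"spin":0},{"tx":4,"ty":0.57,"tz":0,"spin":0},{"tx":4.5,"ty":0.64,"tz":0,"spin":0},{"tx":5,"ty":0.71,"tz":0,"spin":0},{"tx":5.4,"ty":0.77,"tz":0,"spin":0},{"tx":5.8,"ty":0.83,"tz":0,"spin":0},{"tx":6.2,"ty":0.89,"tz":0,"spin":0},{"tx":6.5,"ty":0.93,"tz":0,"spin":0},{"tx":6.7,"ty":0.95,"tz":0,"spin":0}]'
```

```text
t: 2.35
eef_pos: [0.448, -0.0228, 0.0358]
ee_rot: [-3.141, -0.005, -3.0]
ft_force: [0.3, -0.9, 0.2]
width: 0.0513
grip_force: 0.0
t: 3.6
eef_pos: [0.5161, -0.0134, 0.0373]
ee_rot: [-3.141, -0.001, -3.0]
ft_force: [-1.7, -0.5, 0.6]
width: 0.051
grip_force: 0.9
```

```bash
python3 -m handwheel '[{"tx":0.1,"ty":0.01,"tz":0,"spin":0},{"tx":0.2,"ty":0.03,"tz":0,"spin":0},{"tx":0.3,"ty":0.04,"tz":0,"spin":0},{"tx":0.4,"ty":0.06,"tz":0,"spin":0}]'
```

```text
t: 3.93
eef_pos: [0.5195, -0.0129, 0.0373]
ee_rot: [-3.141, -0.002, -3.0]
ft_force: [-0.5, 0.3, -0.2]
width: 0.0511
grip_force: 0.6
```

```bash
python3 -m handwheel '[{"tx":0.1,"ty":0.01,"tz":0,"spin":0},{"tx":0.2,"ty":0.03,"tz":0,"spin":0},{"tx":0.3,"ty":0.04,"tz":0,"spin":0}]'; python3 -m handwheel '[{"tx":0.1,"ty":0.01,"tz":0,"spin":0},{"tx":0.2,"ty":0.03,"tz":0,"spin":0}]'
python3 - <<'E'
from h import *
grab('top','top1')
p=load('top1')['p'][150:305,250:400,::-1]
cv2.imwrite('pics/crop1.png',cv2.resize(cv2.convertScaleAbs(p,alpha=1.7),None,fx=3.8,fy=3.8,interpolation=cv2.INTER_CUBIC))
E
```

```text
t: 4.18
eef_pos: [0.5211, -0.0128, 0.0373]
ee_rot: [-3.141, -0.005, -3.0]
ft_force: [-8.4, -0.5, 6.0]
width: 0.0512
grip_force: 4.0
t: 4.35
eef_pos: [0.5212, -0.0129, 0.0371]
ee_rot: [-3.14, -0.008, -3.0]
ft_force: [-12.6, 0.2, 8.0]
width: 0.0512
grip_force: 6.5
```

View pics/crop1.png

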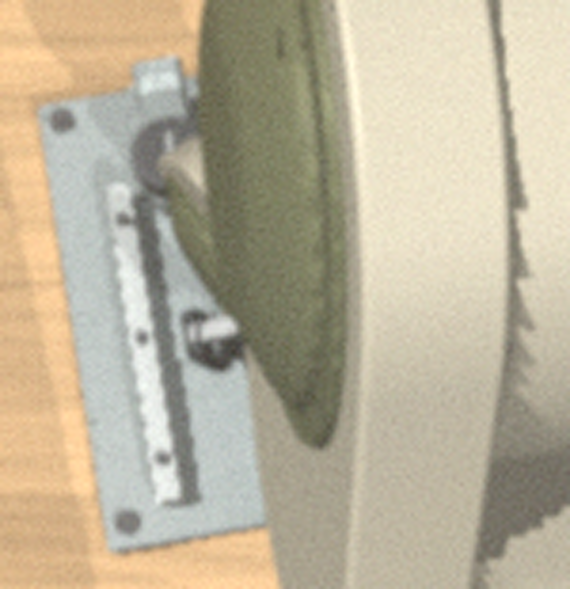

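The arm hides most of the jig. Contact came at jig x = -0.120, where a blank against the far fence should stop the tool, so it is flush there. Next is the +y side.

```bash
python3 -m handwheel '[{"tx":-1.5,"ty":-0.2,"tz":0,"spin":0},{"tx":-1.5,"ty":-0.2,"tz":4,"spin":0},{"tx":-1.5,"ty":-0.2,"tz":8,"spin":-7},{"tx":-1.5,"ty":-0.2,"tz":12,"spin":-14},{"tx":-1.5,"ty":-0.2,"tz":13.5,"spin":-21},{"tx":1,"ty":-4,"tz":13.5,"spin":-28},{"tx":4,"ty":-6.8,"tz":13.5,"spin":-35},{"tx":6.2,"ty":-6.8,"tz":13.5,"spin":-42},{"tx":6.2,"ty":-6.8,"tz":13.5,"spin":-49},{"tx":6.2,"ty":-6.8,"tz":13.5,"spin":-56},{"tx":6.2,"ty":-6.8,"tz":13.5,"spin":-63},{"tx":6.2,"ty":-6.8,"tz":13.5,"spin":-70},{"tx":6.2,"ty":-6.8,"tz":13.5,"spin":-77},{"tx":6.2,"ty":-6.8,"tz":13.5,"spin":-84},{"tx":6.2,"ty":-6.8,"tz":13.5,"spin":-90},{"tx":6.2,"ty":-6.8,"tz":13.5,"spin":-90},{"tx":6.2,"ty":-6.8,"tz":13.5,"spin":-90}]'
python3 - <<'E'
from h import *
grab('wrist','w1')
E
```

```text
t: 5.82
eef_pos: [0.5869, -0.0799, 0.1725]
ee_rot: [3.142, -0.001, 1.716]
ft_force: [-0.0, 0.6, -0.4]
width: 0.0513
grip_force: 0.0
```

View pics/w1.png

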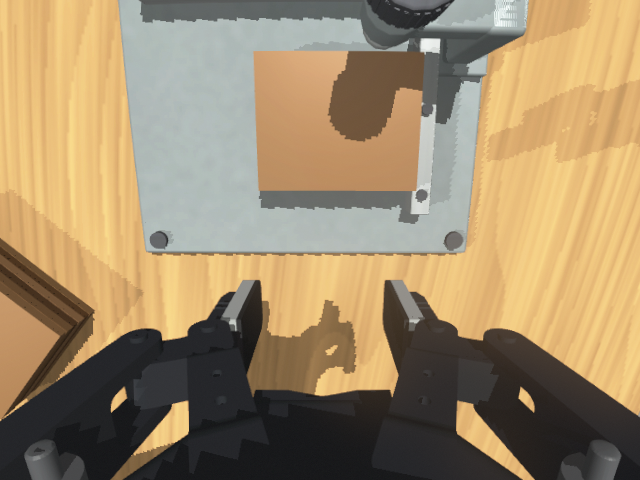

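The blank's right edge runs along the far fence at x≈420. Its near top corners are at (260,190) and (417,190), and the bed's near corners at (147,252) and (467,250).

```bash
cat >> h.py <<'E'
TH=.14273; T=np.array([.62845,.08757]); RJ=np.array([[np.cos(TH),-np.sin(TH)],[np.sin(TH),np.cos(TH)]])
toj=lambda X: RJ.T@(np.array(X)[:2]-T)
E
python3 - <<'E'
from h import *
c=load('w1')
for u,v,z in((260,190,.048),(417,190,.048),(254,51,.048),(147,252,.012),(467,250,.012),(434,100,.034)): print(u,v,toj(onz(c,u,v,z)))
E
```

```text
260 190 [-0.1079175  -0.12828468]
417 190 [ 0.00056857 -0.12796698]
254 51 [-0.10856028 -0.03944648]
147 252 [-0.21135404 -0.18472595]
467 250 [ 0.05551426 -0.18232216]
434 100 [ 0.01221998 -0.06721648]
```

```bash
python3 -m handwheel '[{"tx":0,"ty":0,"tz":-4,"spin":0},{"tx":0,"ty":0,"tz":-8,"spin":0},{"tx":0,"ty":0,"tz":-11,"spin":0},{"tx":0,"ty":0,"tz":-12.8,"spin":0},{"tx":0,"ty":0,"tz":-13.7,"spin":0},{"tx":0,"ty":0,"tz":-13.7,"spin":0}]'
python3 -m handwheel '[{"tx":-0.07,"ty":0.5,"tz":0,"spin":0},{"tx":-0.14,"ty":1,"tz":0,"spin":0},{"tx":-0.21,"ty":1.5,"tz":0,"spin":0},{"tx":-0.28,"ty":2,"tz":0,"spin":0},{"tx":-0.36,"ty":2.5,"tz":0,"spin":0},{"tx":-0.43,"ty":3,"tz":0,"spin":0},{"tx":-0.5,"ty":3.5,"tz":0,"spin":0},{"tx":-0.57,"ty":4,"tz":0,"spin":0},{"tx":-0.64,"ty":4.5,"tz":0,"spin":0},{"tx":-0.7,"ty":4.9,"tz":0,"spin":0},{"tx":-0.74,"ty":5.2,"tz":0,"spin":0},{"tx":-0.79,"ty":5.5,"tz":0,"spin":0}]'
python3 -m handwheel '[{"tx":-0.01,"ty":0.1,"tz":0,"spin":0},{"tx":-0.03,"ty":0.2,"tz":0,"spin":0},{"tx":-0.04,"ty":0.3,"tz":0,"spin":0},{"tx":-0.06,"ty":0.4,"tz":0,"spin":0}]'
```

```text
t: 6.37
eef_pos: [0.5857, -0.0802, 0.0335]
ee_rot: [-3.138, -0.003, 1.714]
ft_force: [-0.1, 0.1, -0.0]
width: 0.0517
grip_force: 0.0
t: 7.37
eef_pos: [0.5786, -0.0249, 0.0353]
ee_rot: [-3.141, -0.002, 1.712]
ft_force: [0.5, -1.6, 0.7]
width: 0.0512
grip_force: 0.9
t: 7.7
eef_pos: [0.578, -0.0214, 0.0353]
ee_rot: [-3.141, -0.002, 1.712]
ft_force: [0.7, -2.4, -0.0]
width: 0.0511
grip_force: 0.7
```

```bash
python3 -m handwheel '[{"tx":-0.01,"ty":0.1,"tz":0,"spin":0},{"tx":-0.03,"ty":0.2,"tz":0,"spin":0},{"tx":-0.04,"ty":0.3,"tz":0,"spin":0}]';python3 -m handwheel '[{"tx":-0.01,"ty":0.1,"tz":0,"spin":0},{"tx":-0.03,"ty":0.2,"tz":0,"spin":0},{"tx":-0.03,"ty":0.2,"tz":0,"spin":0}]'
```

```text
t: 7.95
eef_pos: [0.5779, -0.0194, 0.0354]
ee_rot: [3.142, -0.0, 1.711]
ft_force: [1.4, -8.5, -1.2]
width: 0.0512
grip_force: 4.4
t: 8.2
eef_pos: [0.578, -0.0194, 0.0355]
ee_rot: [3.141, 0.002, 1.71]
ft_force: [1.6, -11.9, -1.5]
width: 0.0517
grip_force: 5.9
```

```bash
python3 -m handwheel '[{"tx":0.28,"ty":-2,"tz":0,"spin":0},{"tx":0.28,"ty":-2,"tz":4,"spin":0},{"tx":0.28,"ty":-3,"tz":8,"spin":0},{"tx":0.5,"ty":-5,"tz":12,"spin":0},{"tx":0.8,"ty":-6,"tz":15,"spin":0},{"tx":0.8,"ty":-6,"tz":16,"spin":0},{"tx":0.8,"ty":-6,"tz":16,"spin":0},{"tx":0.8,"ty":-6,"tz":16,"spin":0}]'
python3 - <<'E'
from h import *
grab('wrist','w2')
E
```

```text
t: 8.87
eef_pos: [0.5852, -0.0755, 0.1955]
ee_rot: [3.141, -0.002, 1.713]
ft_force: [-1.0, -0.5, -0.6]
width: 0.0516
grip_force: 0.0
```

View pics/w2.png

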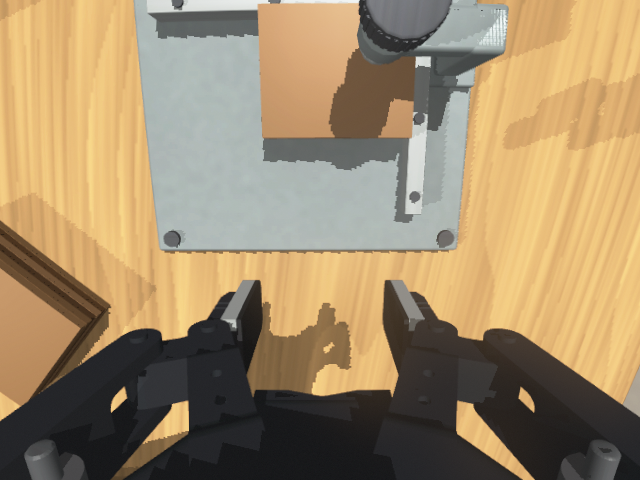

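The blank now sits in the corner: near edge at row 137 from (263,137) to (413,137), left edge at x≈260. Its right edge meets the far fence and its far edge meets the side fence.

```bash
python3 - <<'E'
from h import *
c=load('w2')
for u,v,z in((263,137,.048),(413,137,.048),(259,4,.048),(160,250,.012),(456,249,.012)): print(u,v,toj(onz(c,u,v,z)))
# knob top ellipse: centre read at about (405,8)?
d=c['d']; vs,us=np.mgrid[0:60:2,350:460:2]
P=np.array([dep(c,u,v) for u,v in zip(us.ravel(),vs.ravel())]); m=(P[:,2]>.135)&(P[:,2]<.16)
Q=P[m]; print(len(Q),np.median(Q[:,2]),Q[:,:2].min(0),Q[:,:2].max(0))
pts=np.array([toj(q) for q in Q]); print(pts.min(0),pts.max(0))
E
```

```text
263 137 [-0.10906934 -0.08767146]
413 137 [ 0.00038702 -0.08764519]
259 4 [-0.10876423  0.0007115 ]
160 250 [-0.21208255 -0.18470744]
456 249 [ 0.05395907 -0.18402785]
785 0.14237386876495356 [0.58513098 0.03703947] [0.62524581 0.05780233]
[-0.04776076 -0.046969  ] [-0.00771363 -0.02773556]
```

The blank is flush and square to within about 1 mm, and the knob axis is at about (0.605, 0.0565). I'll swing over it with the wrist wound counter-clockwise.

```bash
python3 -m handwheel '[{"tx":0,"ty":1,"tz":0,"spin":7},{"tx":0.5,"ty":3,"tz":0,"spin":14},{"tx":1,"ty":5,"tz":0,"spin":21},{"tx":1.5,"ty":8,"tz":0,"spin":28},{"tx":2,"ty":11,"tz":0,"spin":35},{"tx":2,"ty":13.2,"tz":0,"spin":42},{"tx":2,"ty":13.2,"tz":0,"spin":49},{"tx":2,"ty":13.2,"tz":0,"spin":56},{"tx":2,"ty":13.2,"tz":0,"spin":63},{"tx":2,"ty":13.2,"tz":0,"spin":70},{"tx":2,"ty":13.2,"tz":0,"spin":77},{"tx":2,"ty":13.2,"tz":0,"spin":84},{"tx":2,"ty":13.2,"tz":0,"spin":91},{"tx":2,"ty":13.2,"tz":0,"spin":98},{"tx":2,"ty":13.2,"tz":0,"spin":105},{"tx":2,"ty":13.2,"tz":0,"spin":112},{"tx":2,"ty":13.2,"tz":0,"spin":115},{"tx":2,"ty":13.2,"tz":0,"spin":115},{"tx":2,"ty":13.2,"tz":0,"spin":115}]' 0.2 40; python3 -c "
from workcell import env;print(env.read_state())"
```

```text
t: 10.5
eef_pos: [0.6045, 0.0563, 0.1937]
ee_rot: [3.14, -0.004, -2.565]
ft_force: [-0.3, -0.3, -0.8]
width: 0.0683
grip_force: 0.0
{'t': 10.5, 'joint_positions': array([ 0.13478478,  0.56526232, -0.47498587,  1.90591124,  0.362577  ,
        0.75982564,  1.6028208 ]), 'joint_vel': array([-0.00745755, -0.01166425,  0.01099413, -0.0045149 ,  0.00057172,
        0.00109566, -0.01031146]), 'tau': array([ 2.78372448e-01, -6.72128320e+01, -6.25662535e+00, -2.04510427e+01,
        7.56345992e-02,  2.91450229e-02,  2.79903933e-01]), 'eef_pos': array([0.60447994, 0.05631908, 0.19368956]), 'ee_rot': array([ 3.1397246 , -0.00373791, -2.56524449]), 'ft_force': array([-0.27613958, -0.27408523, -0.83484571]), 'moment': array([ 0.00315959, -0.03920466, -0.00361344]), 'grip_force': 0.0, 'width': 0.06833113907634404}
```

```bash
python3 -m handwheel '[{"tx":0,"ty":0,"tz":-2,"spin":0},{"tx":0,"ty":0,"tz":-4,"spin":0},{"tx":0,"ty":0,"tz":-5.3,"spin":0},{"tx":0,"ty":0,"tz":-6.2,"spin":0},{"tx":0,"ty":0,"tz":-6.2,"spin":0},{"tx":0,"ty":0,"tz":-6.2,"spin":0}]'
python3 -m handwheel '[{"tx":0,"ty":0,"tz":0,"spin":0},{"tx":0,"ty":0,"tz":0,"spin":0},{"tx":0,"ty":0,"tz":0,"spin":0},{"tx":0,"ty":0,"tz":0,"spin":0},{"tx":0,"ty":0,"tz":0,"spin":0},{"tx":0,"ty":0,"tz":0,"spin":0},{"tx":0,"ty":0,"tz":0,"spin":0},{"tx":0,"ty":0,"tz":0,"spin":0}]' 1 40; python3 -c "
from workcell import env;print(env.read_state()['moment'])"
```

```text
t: 11.0
eef_pos: [0.6052, 0.0561, 0.133]
ee_rot: [3.141, -0.003, -2.564]
ft_force: [-0.0, -0.2, -0.6]
width: 0.0686
grip_force: 0.0
t: 11.67
eef_pos: [0.6055, 0.0568, 0.1346]
ee_rot: [-3.141, -0.0, -2.564]
ft_force: [-3.5, 3.4, 5.8]
width: 0.039
grip_force: 40.0
[ 0.49038595  0.51779193 -0.03565121]
```

```bash
python3 -m handwheel '[{"tx":0,"ty":0,"tz":-0.01,"spin":-6},{"tx":0,"ty":0,"tz":-0.03,"spin":-12},{"tx":0,"ty":0,"tz":-0.04,"spin":-18},{"tx":0,"ty":0,"tz":-0.05,"spin":-24},{"tx":0,"ty":0,"tz":-0.07,"spin":-30},{"tx":0,"ty":0,"tz":-0.08,"spin":-36},{"tx":0,"ty":0,"tz":-0.09,"spin":-42},{"tx":0,"ty":0,"tz":-0.11,"spin":-48},{"tx":0,"ty":0,"tz":-0.12,"spin":-54},{"tx":0,"ty":0,"tz":-0.13,"spin":-60},{"tx":0,"ty":0,"tz":-0.15,"spin":-66},{"tx":0,"ty":0,"tz":-0.16,"spin":-72},{"tx":0,"ty":0,"tz":-0.17,"spin":-78},{"tx":0,"ty":0,"tz":-0.18,"spin":-82},{"tx":0,"ty":0,"tz":-0.18,"spin":-82},{"tx":0,"ty":0,"tz":-0.18,"spin":-82}]'; python3 -c "
from workcell import env;s=env.read_state();print(s['moment'],s['joint_positions'])"
```

```text
t: 13.0
eef_pos: [0.6044, 0.0568, 0.1327]
ee_rot: [-3.141, -0.003, 2.288]
ft_force: [-5.6, 3.6, 10.1]
width: 0.0391
grip_force: 40.2
[ 0.41500202  1.57406498 -0.08952136] [-0.16924532  0.60747328 -0.02505564  1.97034661  0.02257858  0.56634493
  0.50871904]
```

```bash
Q='from workcell import env;s=env.read_state();print(s["moment"],s["joint_positions"][6])'
python3 -m handwheel '[{"tx":0,"ty":0,"tz":0.03,"spin":-4},{"tx":0,"ty":0,"tz":0.02,"spin":-8},{"tx":0,"ty":0,"tz":0.01,"spin":-12},{"tx":0,"ty":0,"tz":0,"spin":-16},{"tx":0,"ty":0,"tz":-0.01,"spin":-20},{"tx":0,"ty":0,"tz":-0.02,"spin":-20}]'; python3 -c "$Q"
python3 -m handwheel '[{"tx":0,"ty":0,"tz":-0.01,"spin":-4},{"tx":0,"ty":0,"tz":-0.02,"spin":-8},{"tx":0,"ty":0,"tz":-0.03,"spin":-12},{"tx":0,"ty":0,"tz":-0.03,"spin":-12}]'; python3 -c "$Q"
python3 -m handwheel '[{"tx":0,"ty":0,"tz":-0.01,"spin":-4},{"tx":0,"ty":0,"tz":-0.02,"spin":-8},{"tx":0,"ty":0,"tz":-0.03,"spin":-12},{"tx":0,"ty":0,"tz":-0.03,"spin":-12}]'; python3 -c "$Q"
```

```text
t: 13.5
eef_pos: [0.6043, 0.0576, 0.1324]
ee_rot: [-3.14, -0.004, 1.938]
ft_force: [-4.4, 4.5, 11.0]
width: 0.0388
grip_force: 40.8
[0.78577841 1.58067335 0.72121618] 0.26339453506145305
t: 13.83
eef_pos: [0.6055, 0.0552, 0.1327]
ee_rot: [3.141, -0.001, 1.726]
ft_force: [-3.5, -2.9, 12.9]
width: 0.0389
grip_force: 40.5
[-0.48752837  0.85278443  0.31638255] 0.11792119136982011
t: 14.17
eef_pos: [0.6054, 0.0555, 0.1323]
ee_rot: [3.141, -0.002, 1.517]
ft_force: [-3.6, -2.4, 11.3]
width: 0.0386
grip_force: 41.0
[-0.35414811  0.80575005  0.50619803] -0.02672847871849075
```

```bash
Q='from workcell import env;s=env.read_state();print(s["moment"],s["joint_positions"][6])'
python3 -m handwheel '[{"tx":0,"ty":0,"tz":0,"spin":0},{"tx":0,"ty":0,"tz":0,"spin":0},{"tx":0,"ty":0,"tz":0,"spin":0}]' 1 80; python3 -c "$Q"
python3 -m handwheel '[{"tx":0,"ty":0,"tz":0,"spin":-3},{"tx":0,"ty":0,"tz":0,"spin":-6},{"tx":0,"ty":0,"tz":0,"spin":-6}]'; python3 -c "$Q"
python3 -m handwheel '[{"tx":0,"ty":0,"tz":0,"spin":-3},{"tx":0,"ty":0,"tz":0,"spin":-6},{"tx":0,"ty":0,"tz":0,"spin":-6}]'; python3 -c "$Q"
python3 - <<'E'
from h import *
grab('wrist','w3'); grab('top','top3')
E
```

```text
t: 14.42
eef_pos: [0.6054, 0.0554, 0.1324]
ee_rot: [3.141, -0.002, 1.521]
ft_force: [-4.0, -1.1, 12.6]
width: 0.0377
grip_force: 78.5
[-0.26802373  0.9559344   0.39615801] -0.024017954885483035
t: 14.67
eef_pos: [0.605, 0.0556, 0.1323]
ee_rot: [-3.141, -0.002, 1.414]
ft_force: [-4.7, -1.5, 12.9]
width: 0.0379
grip_force: 79.4
[-0.17858252  1.21332662  0.67141935] -0.09798606648400232
t: 14.92
eef_pos: [0.6053, 0.0565, 0.1322]
ee_rot: [-3.141, -0.003, 1.312]
ft_force: [-3.7, 1.3, 12.7]
width: 0.0378
grip_force: 79.8
[0.20764562 1.02341173 1.39336204] -0.16963342627647032
```

View pics/w3.png

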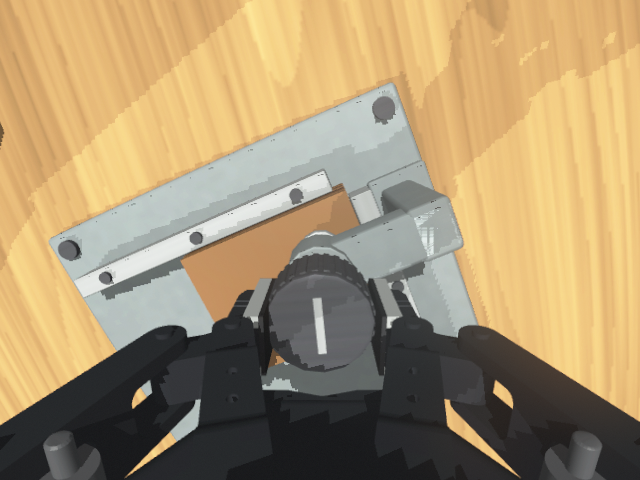

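The wrist view shows an index line on the knob top, from (317,298) to (322,354). I'll compare its angle with the starting one, (168,135) to (172,172) in crop0, to find how far the knob turned.

```bash
python3 - <<'E'
from h import *
ang=lambda a,b: np.degrees(np.arctan2(*(a-b)[:2][::-1]))%180
c=load('top0'); px=lambda u,v:((u+.5)/3.8-.5+250,(v+.5)/3.8-.5+150)
a0=ang(onz(c,*px(168,135),.144),onz(c,*px(172,172),.144))
w=load('w3'); a3=ang(onz(w,317,298,.141),onz(w,322,354,.141))
print(a0,a3,'cw turned mod180',(a0-a3)%180)
t=[dep(w,u,v)[2] for u in range(295,345,3) for v in range(310,350,3)]; print('top z',np.median(t))
p=c['p'][180:205,284:306,::-1]; q=load('w3')['p'][240:380,250:390,::-1]
cv2.imwrite('pics/cmp.png',np.hstack([cv2.resize(p,(352,400),interpolation=cv2.INTER_CUBIC),cv2.resize(q,(400,400))]))
E
```

```text
4.809761512189615 79.6097412640141 cw turned mod180 105.2000202481755
top z 0.1407632742292148
```

View pics/cmp.png

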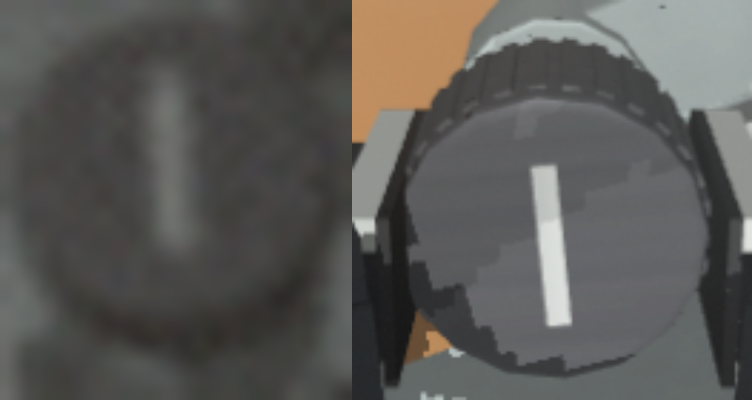

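The knob turned 105° while the tool turned 138°, so it slipped once it reached the stop. The knob top is at z=0.141, the seated height, and the moment is 1.4 N m. I'll confirm with one firmer twist.

```bash
Q='from workcell import env;s=env.read_state();print(s["moment"],s["joint_positions"][6])'
python3 -m handwheel '[{"tx":0,"ty":0,"tz":0,"spin":0},{"tx":0,"ty":0,"tz":0,"spin":-2},{"tx":0,"ty":0,"tz":0,"spin":-4},{"tx":0,"ty":0,"tz":0,"spin":-6},{"tx":0,"ty":0,"tz":0,"spin":-6},{"tx":0,"ty":0,"tz":0,"spin":-6}]' 1 110; python3 -c "$Q"
cat >> h.py <<'E'
def line(fn):
    grab('wrist',fn); w=load(fn); m=(w['p'][280:370,280:365].min(2)>150).astype(np.uint8)
    n,l,st,ce=cv2.connectedComponentsWithStats(m); i=min(range(1,n),key=lambda k:np.hypot(*(ce[k]-[40,45]))-.1*st[k,4])
    v,u=np.nonzero(l==i); P=np.array([onz(w,a+280.,b+280.,.141)[:2] for a,b in zip(u,v)])
    d=np.linalg.svd(P-P.mean(0))[2][0]; print(fn,'line',np.degrees(np.arctan2(d[1],d[0]))%180,'n',st[i,4],'centre',ce[i]+280)
E
python3 -c "
from h import *
line('w4')"
```

```text
t: 15.52
eef_pos: [0.6061, 0.0587, 0.1324]
ee_rot: [3.141, -0.006, 1.208]
ft_force: [-2.1, 8.1, 11.3]
width: 0.038
grip_force: 109.3
[ 1.82032337  0.53099474 -0.04773731] -0.24192742768365808
w4 line 83.19676433156887 n 485 centre [318.80824742 331.86185567]
```

```bash
python3 - <<'E'
import h
h.grab=lambda *a:0
h.line('w3'); h.line('w4')
import numpy as np
for f in('w3','w4'):
    w=h.load(f); print(np.median([h.dep(w,u,v)[2] for u in range(295,345,2) for v in range(310,350,2)]))
    P=w['p'][240:380,250:390]
E
```

```text
w3 line 80.2308052748597 n 484 centre [319.36157025 325.72520661]
w4 line 83.19676433156887 n 485 centre [318.80824742 331.86185567]
0.1408010953315882
0.14079214680206914
```

The line holds at 80–83°, so the knob is hard against its stop. I'll regrip cleanly and back off a quarter turn.

```bash
python3 -m handwheel '[{"tx":0,"ty":0,"tz":0,"spin":0},{"tx":0,"ty":0,"tz":0,"spin":0},{"tx":0,"ty":0,"tz":0,"spin":0},{"tx":0,"ty":0,"tz":0,"spin":0},{"tx":0,"ty":0,"tz":0,"spin":0}]' 0.3 60
python3 -c "
from h import *
line('w5')"
python3 -m handwheel '[{"tx":0,"ty":0,"tz":0,"spin":0},{"tx":0,"ty":0,"tz":0,"spin":0},{"tx":0,"ty":0,"tz":0,"spin":0},{"tx":0,"ty":0,"tz":0,"spin":0},{"tx":0,"ty":0,"tz":0,"spin":0},{"tx":0,"ty":0,"tz":0,"spin":0},{"tx":0,"ty":0,"tz":0,"spin":0}]' 1 60
python3 -c "
from h import *
line('w6'); print(env.read_state()['moment'])"
```

```text
t: 15.98
eef_pos: [0.6054, 0.0554, 0.1307]
ee_rot: [-3.141, -0.001, 1.205]
ft_force: [0.2, 0.4, -0.6]
width: 0.0597
grip_force: 0.0
w5 line 83.35308255047859 n 505 centre [317.0019802  325.38019802]
t: 16.62
eef_pos: [0.605, 0.0559, 0.131]
ee_rot: [-3.14, -0.002, 1.206]
ft_force: [-3.2, 0.6, 5.0]
width: 0.0386
grip_force: 59.7
w6 line 83.29500254122529 n 498 centre [318.78313253 325.92971888]
[ 0.05739421  0.49265478 -0.01369798]
```

```bash
python3 -m handwheel '[{"tx":0,"ty":0,"tz":0,"spin":-2},{"tx":0,"ty":0,"tz":0,"spin":-4},{"tx":0,"ty":0,"tz":0,"spin":-6},{"tx":0,"ty":0,"tz":0,"spin":-6},{"tx":0,"ty":0,"tz":0,"spin":-6}]'
python3 -c "
from h import *
line('w7'); print(env.read_state()['moment'])"
```

```text
t: 17.08
eef_pos: [0.6048, 0.056, 0.1309]
ee_rot: [-3.14, -0.001, 1.105]
ft_force: [-3.4, -1.0, 6.0]
width: 0.0385
grip_force: 59.9
w7 line 80.04021585239799 n 498 centre [318.67871486 326.47791165]
[-0.13568125  0.76478096  1.43703161]
```

Seated: 1.44 N m, and the line gave only 3°. Backing off.

```bash
python3 -m handwheel '[{"tx":0,"ty":0,"tz":0.01,"spin":5},{"tx":0,"ty":0,"tz":0.02,"spin":10},{"tx":0,"ty":0,"tz":0.03,"spin":15},{"tx":0,"ty":0,"tz":0.04,"spin":20},{"tx":0,"ty":0,"tz":0.06,"spin":26},{"tx":0,"ty":0,"tz":0.07,"spin":32},{"tx":0,"ty":0,"tz":0.08,"spin":38},{"tx":0,"ty":0,"tz":0.1,"spin":44},{"tx":0,"ty":0,"tz":0.11,"spin":50},{"tx":0,"ty":0,"tz":0.12,"spin":56},{"tx":0,"ty":0,"tz":0.14,"spin":62},{"tx":0,"ty":0,"tz":0.15,"spin":68},{"tx":0,"ty":0,"tz":0.16,"spin":74},{"tx":0,"ty":0,"tz":0.18,"spin":80},{"tx":0,"ty":0,"tz":0.19,"spin":86},{"tx":0,"ty":0,"tz":0.2,"spin":92},{"tx":0,"ty":0,"tz":0.2,"spin":92},{"tx":0,"ty":0,"tz":0.2,"spin":92},{"tx":0,"ty":0,"tz":0.2,"spin":92},{"tx":0,"ty":0,"tz":0.2,"spin":92}]'
python3 -c "
from h import *
line('w8'); s=env.read_state();print(s['moment'],s['joint_vel'])"
```

```text
t: 18.8
eef_pos: [0.6068, 0.0576, 0.1328]
ee_rot: [3.138, -0.0, 2.707]
ft_force: [2.9, 3.2, -3.2]
width: 0.0388
grip_force: 61.0
w8 line 25.764273384274063 n 63 centre [315.12698413 301.57142857]
[ 1.47563155 -0.82978661  0.04780408] [-0.00201652 -0.00081404  0.00174653  0.0002094  -0.0020061   0.00140972
  0.00062636]
```

View pics/w8.png

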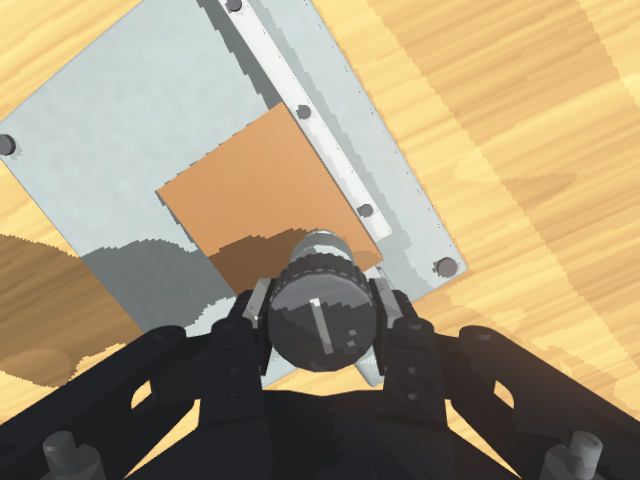

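The line runs from (314,298) to (330,353), half of it in shadow. The blank's top corners at (157,191), (285,103) and (383,260) lie along the fences.

```bash
python3 - <<'E'
from h import *
w=load('w8')
d=(onz(w,314,298,.143)-onz(w,330,353,.143))[:2]; print('line',np.degrees(np.arctan2(d[1],d[0]))%180)
for u,v,z in((157,191,.048),(285,103,.048),(383,260,.048),(466,268,.012)): print(toj(onz(w,u,v,z)))
E
```

```text
line 169.69659679419794
[-0.1093645  -0.08756814]
[-0.10808868  0.00258418]
[-0.00078798  0.00128876]
[0.05150787 0.04766866]
```

```bash
python3 -c "
from workcell import env;print(env.sign_off())"
```

```text
the job is handed in; nothing more can be done
None
```

The job is handed in at about 19 s of the 64 s allowed: the blank measured flush and square in the fence corner, the screw was seated (1.4 N m at the stop) and backed off about 88°, and the gripper still holds the knob at 60 N; the verdict was not shown to me.

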